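# Re-order the ornaments in the packing tray and push the stop snug

### The arm

A 7-joint arm with a two-finger parallel gripper is mounted at the origin on the work surface. World frame = base frame: x ahead of the robot, y to its left, z up, the work surface at z = 0. Lengths are in m, angles in rad, forces in N, time in s.
With the tool pointing down it reaches from about 0.4 to 0.9 m from the base axis. Payload 5.5 kg.
Tool frame: the origin (TCP) lies at the very end of the fingers, on their centre line; the grasp point (between the pads) lies 19 mm behind it; z points along the fingers, y is the direction in which the jaws open and shut (so a half turn about z gives the same grasp; the last joint's range is limited). The gripper opens to 85 mm and grips with 20 to 120 N. Pads are 22 mm wide; open, the fingers measure 114 mm over their backs; the gripper's body (76 mm by 85 mm) begins 54 mm behind the grasp point. The pads swing forward as they close: fully open they stand 13 mm farther back than shut.
Start: joints at [1.583, 0.501, -0.427, 1.55, 0.221, 1.138, -0.21], TCP at [0.161, -0.63, 0.195] pointing down, gripper open.
Joint ranges: [-2.88, 2.88], [-0.31, 2.03], [-1.54, 1.56], [0.2, 2.42], [-1.41, 4.55], [0.19, 2.02], [-2.57, 2.57]. Speed limits (rad/s): [2.57, 2.57, 3.14, 3.14, 3.14, 3.14, 3.14].

### API

Orientations are given as a 3x3 rotation matrix whose columns are the frame's x, y, z axes.
In Python, from rig import env gives the robot as it stands.
- The arm moves only by the tool carry_out, never from a script. Its argument "plan" is a list of rows, each an object with "slide": the shift along the tool's x, y, z in cm, a list of three; "angular": the turn, a rotation vector about the tool's x, y, z in degrees, a list of three; "grip": the closure, from 0 (fully open) to 1 (shut). A call has 1 to 12 rows; each row shifts and turns the commanded pose from where the row before left it, along the tool's axes as they then stand; what a row does not reach is not made up. A row lasts 1/10 s, in which the tool goes at most 50 mm and 8.59 degrees, less where a joint would pass 70% of its speed; a pose out of reach is approached as far as the arm can. A call with a gripper value outside its range is refused whole. The fingers move at their own pace and stop on an object; "newtons" is the grip in N (left out, the last holds). Time passes only in rows, so rows that do not move let the fingers close. It gives the time, the measured TCP pose, the force and the opening at its end, in the units of the state.
- env.observe(): the state, without advancing time (a new reading comes with each control period).
- env.capture(name): name is "scene" or "side" or "wrist"; returns a dict with "image" (480x640x3 uint8, red, green, blue), "intrinsics" (3x3 intrinsics, pixels), "world_from_camera" (4x4, takes a point from camera to world coordinates). Camera axes: x right, y up, looking along -z (the intrinsics and any distortion apply to the point x, -y, -z); pixel columns grow to the right and rows downward; lengths in m; the calibration is good to about 2 mm. A picture is of the moment at which its call begins. There is no depth.
- env.sign_off(): hands the job in, once; it reports no verdict.
The state is a dict: "t": time; "qpos": joint angles; "qd": joint speeds; "tau": joint torques, N m; "ee_pos": TCP position; "orientation": TCP orientation; "wrist_force": force on the tool from outside, world axes, zero at the start; "moment": the same for the moment, N m; "width": finger opening in m.
Only numpy, scipy, OpenCV 4.12 (cv2) and the standard library are available. Lean on these libraries where they do the work, as an engineer would, in place of code of your own. Each camera call takes 0.05 s, during which the arm holds its last target. There are 200 camera calls.

### The job

Each of the three ornaments in the packing tray stands at another's place. Using the padded cradle on the swing arm as the free spot, change them round so that the snowman stands beside the red card, the evergreen beside the green card and the frosted sphere beside the blue card, all upright and in line, without toppling or dropping any. Only then push the sliding stop up to them so that the three plinths are snug against one another and the end wall.

Things in the scene. Friction and masses are not known exactly. Their poses are not given: they have to be found in the camera images.
- snowman: white porcelain snowman with red scarf and black hat, on a birch plinth 50 x 50 x 44 mm high (flat upright sides, good to grip; the figure stays within its outline) with a thin red band round its upper part; 200 g nominal, whole height 86 mm. Origin: centre of the plinth's underside; z up, x and y square to the plinth's sides. At every start it stands in the tray beside the green card.
- evergreen: cluster of three green resin fir trees, on a birch plinth 50 x 50 x 44 mm high (flat upright sides, good to grip; the figure stays within its outline) with a thin green band round its upper part; 200 g nominal, whole height 86 mm. Origin: centre of the plinth's underside; z up, x and y square to the plinth's sides. At every start it stands in the tray beside the blue card.
- orb: frosted pale glass sphere, 37 mm across, fixed in a chrome ring on a birch plinth 50 x 50 x 44 mm high (flat upright sides, good to grip; the figure stays within its outline) with a thin blue band round its upper part; 200 g nominal, whole height 85 mm. Origin: centre of the plinth's underside; z up, x and y square to the plinth's sides. At every start it stands in the tray beside the red card.
- card_red: Red colour card, 26 x 36 x 4 mm thick, fixed flat on the tray floor along its +x edge. It marks the place of the snowman: the middle of that place is 55 mm from the card's origin along the card's -x. Origin: centre of its underside, at the level of the tray floor; axes parallel to the tray's.
- card_green: Green colour card, 26 x 36 x 4 mm thick, fixed flat on the tray floor along its +x edge. It marks the place of the evergreen: the middle of that place is 55 mm from the card's origin along the card's -x. Origin: centre of its underside, at the level of the tray floor; axes parallel to the tray's.
- card_blue: Blue colour card, 26 x 36 x 4 mm thick, fixed flat on the tray floor along its +x edge. It marks the place of the frosted sphere: the middle of that place is 55 mm from the card's origin along the card's -x. Origin: centre of its underside, at the level of the tray floor; axes parallel to the tray's.
- cradle: padded cradle, the free spot: square dish, blue pad 78 x 78 mm inside a thin aluminium rim (88 mm outside) 5 mm above the pad, on a locked, immovable swing arm that comes from below on the +y side. Origin: on the boards under the dish's centre; pad top 55 mm above it; axes square to the dish. The arm's post, 134 mm high, stands at x +90, y +200 mm from the origin.
- tray: fixed wooden packing tray, 150 mm (x) by 320 mm (y), long sides open. Origin: centre of its underside; floor top 12 mm above. The row runs along y at x = 0. End wall at +y: inner face at y = +145 mm, top 72 mm above the origin. The places lie 30, 90, 150 mm from the wall (10 mm of air between plinths until the stop is pushed; snug shifts the plinths 5, 15, 25 mm towards the wall).
- stop (a joint): aluminium end stop sliding in the tray along the tray's +y towards the wall. Value in m: 0 = fully open, face 235 mm from the wall; grows towards the wall, limit 0.12; three plinths snug to the wall give 0.085. About 1.5 N of friction; it stays where left. Face plate 100 mm wide (x), 14 mm thick, top 52 mm above the tray floor.
- stop_knob (a point): centre of the top of the black upright knob on the stop: a cylinder 24 mm across, standing 42 mm out of the stop's 32 mm high body (top 74 mm above the tray floor), axis 34 mm behind (-y of) the stop's pushing face. Grip it from above or push it towards the wall.
Not all that is in view belongs to the job. What is shaped like the orb but purple is not meant.

How it is judged:
On the way, in this order (a step that is already met when the one before it is completed fails the run):
1. one of the ornaments has been set down upright in the padded cradle (centre within 25 mm of the cradle's) and let go (((horizontal distance between snowman and cradle below 0.025 m and z of snowman in the frame of cradle between 0.05 and 0.06 m and angle between snowman's own z axis and vertical below 0.1 rad and contact force between the fingers and snowman below 0.1 N) or (horizontal distance between evergreen and cradle below 0.025 m and z of evergreen in the frame of cradle between 0.05 and 0.06 m and angle between evergreen's own z axis and vertical below 0.1 rad and contact force between the fingers and evergreen below 0.1 N) or (horizontal distance between orb and cradle below 0.025 m and z of orb in the frame of cradle between 0.05 and 0.06 m and angle between orb's own z axis and vertical below 0.1 rad and contact force between the fingers and orb below 0.1 N))), for 0.2 s.
2. all three ornaments stand upright on the tray floor beside their own cards (within 30 mm along the row, 17 mm across it) and are let go (y of snowman in the frame of card_red between -0.03 and 0.033 m and x of snowman in the frame of card_red between -0.072 and -0.038 m and z of snowman in the frame of tray between 0.008 and 0.016 m and angle between each of snowman, evergreen, orb's own z axis and vertical below 0.1 rad and contact force between the fingers and snowman below 0.1 N and y of evergreen in the frame of card_green between -0.03 and 0.033 m and x of evergreen in the frame of card_green between -0.072 and -0.038 m and z of evergreen in the frame of tray between 0.008 and 0.016 m and contact force between the fingers and evergreen below 0.1 N and y of orb in the frame of card_blue between -0.03 and 0.033 m and x of orb in the frame of card_blue between -0.072 and -0.038 m and z of orb in the frame of tray between 0.008 and 0.016 m and contact force between the fingers and orb below 0.1 N), for 0.2 s.
3. the stop is snug against the row (joint at least 0.080) (value of joint stop above 0.08 m), for 0.2 s.
At the end, for the whole second after the job is handed in: Snowman by the red card, evergreen by the green, sphere by the blue (along the row -12 to +35 mm towards the wall from the card, 17 mm across), upright within 0.1 rad on the tray floor, at rest; stop at 0.080 to 0.089 m, so at most 5 mm of slack (y of snowman in the frame of card_red between -0.012 and 0.035 m and x of snowman in the frame of card_red between -0.072 and -0.038 m and z of snowman in the frame of tray between 0.008 and 0.016 m and angle between each of snowman, evergreen, orb's own z axis and vertical below 0.1 rad and linear speed of each of snowman, evergreen, orb below 0.01 m/s and y of evergreen in the frame of card_green between -0.012 and 0.035 m and x of evergreen in the frame of card_green between -0.072 and -0.038 m and z of evergreen in the frame of tray between 0.008 and 0.016 m and y of orb in the frame of card_blue between -0.012 and 0.035 m and x of orb in the frame of card_blue between -0.072 and -0.038 m and z of orb in the frame of tray between 0.008 and 0.016 m and value of joint stop between 0.08 and 0.089 m and velocity of joint stop between -0.005 and 0.005 m/s); the robot touches nothing.
It fails at once if an ornament is toppled (tilted over 0.6 rad) (angle between any of snowman, evergreen, orb's own z axis and vertical above 0.6 rad).
It fails at once if an ornament is dropped (moves faster than 0.7 m/s out of the fingers) ((linear speed of snowman above 0.7 m/s and contact force between the fingers and snowman below 0.1 N) or (linear speed of evergreen above 0.7 m/s and contact force between the fingers and evergreen below 0.1 N) or (linear speed of orb above 0.7 m/s and contact force between the fingers and orb below 0.1 N)).
It also fails if it takes over 112 s, if anything falls off the work surface, if the arm or the gripper's body presses on something with over 40 N, if the wrist force passes 120 N, or if a joint passes its speed limit or range.

## Working session

There is one attempt and no reset: what is moved stays moved. The work goes in short steps, Python scripts to look and compute and a tool call to move; the robot and the scene stay as the last step left them, time stands still between calls to the robot, and variables do not carry over. Pictures are saved under pics/ and viewed, about 12 in all and at most 16, crops included, and the job is handed in when it is done.

Besides the shell and the picture viewer there is one more tool, called after "Request:" as a command line: name --argument value ..., lists and objects as JSON in quotes. carry_out: Moves the arm, as the interface text tells. Its arguments: {"type":"object","properties":{"plan":{"type":"array"},"newtons":{"type":"number"}},"required":["plan"]}

```bash
ls; mkdir -p pics
python3 - <<'E'
from rig import env
import cv2,numpy as np
np.set_printoptions(precision=4,suppress=True)
o=env.observe()
print(o)
for n in ["scene","side","wrist"]:
    c=env.capture(n); cv2.imwrite(f"pics/{n}0.png",c["image"][:,:,::-1])
    np.savez(f"pics/{n}0.npz",**c)
    print(n,c["intrinsics"],c["world_from_camera"],[k for k in c])
E
```

```text
pics
{'t': 0.0, 'qpos': array([ 1.5832,  0.5019, -0.4268,  1.5515,  0.2208,  1.1383, -0.2103]), 'qd': array([ 0.0006,  0.0025, -0.0003, -0.0005,  0.0001, -0.0003,  0.0001]), 'tau': array([  0.0005, -56.9533,  -5.8158, -28.0934,   0.0107,   0.0119,
        -0.    ]), 'ee_pos': array([ 0.1611, -0.6289,  0.1941]), 'orientation': array([[ 0.9687,  0.2482, -0.0005],
       [ 0.2482, -0.9687,  0.002 ],
       [ 0.0001, -0.0021, -1.    ]]), 'wrist_force': array([0.6015, 0.0701, 0.3752]), 'moment': array([0.0193, 0.0632, 0.0137]), 'width': 0.08522271199298405}
scene [[519.987    0.     319.8236]
 [  0.     519.987  247.6818]
 [  0.       0.       1.    ]] [[ 0.5187 -0.55    0.6546  1.1563]
 [ 0.8548  0.346  -0.3867 -0.2352]
 [-0.0138  0.7601  0.6496  0.6378]
 [ 0.      0.      0.      1.    ]] ['image', 'intrinsics', 'world_from_camera']
side [[532.1772   0.     307.3092]
 [  0.     532.1772 240.719 ]
 [  0.       0.       1.    ]] [[-0.8644  0.3606 -0.3505  0.3055]
 [-0.5028 -0.633   0.5886  0.5536]
 [-0.0096  0.685   0.7285  0.652 ]
 [ 0.      0.      0.      1.    ]] ['image', 'intrinsics', 'world_from_camera']
wrist [[430.2869   0.     318.1934]
 [  0.     430.2869 237.2188]
 [  0.       0.       1.    ]] [[ 0.2482  0.9222  0.2965  0.2371]
 [-0.9687  0.2372  0.0731 -0.6108]
 [-0.0029 -0.3054  0.9522  0.3735]
 [ 0.      0.      0.      1.    ]] ['image', 'intrinsics', 'world_from_camera']
```

View pics/scene0.png

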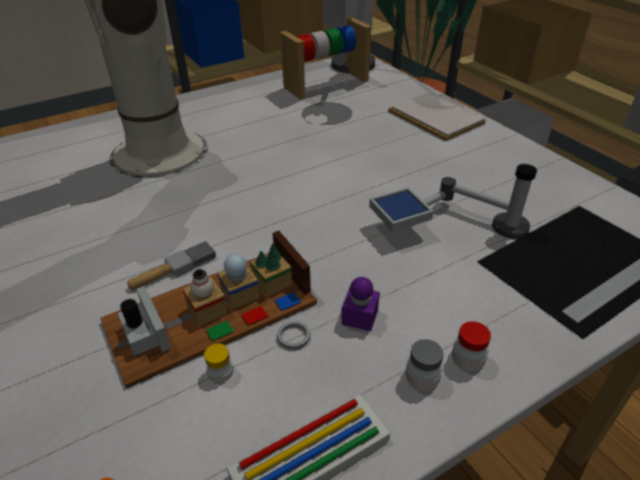

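View pics/side0.png

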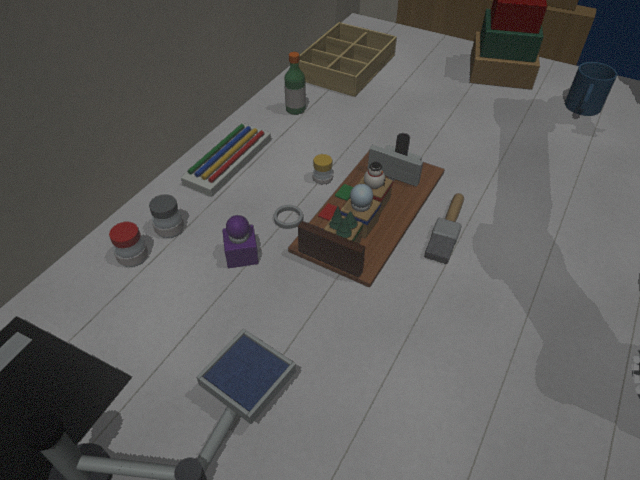

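```bash
cat > h.py <<'E'
import cv2,numpy as np
np.set_printoptions(precision=4,suppress=True)
def ray(c,uv,z):
    uv=np.atleast_2d(np.asarray(uv,float)); K,T=c["intrinsics"],c["world_from_camera"]
    d=np.c_[(uv[:,0]-K[0,2])/K[0,0],-(uv[:,1]-K[1,2])/K[1,1],-np.ones(len(uv))]@T[:3,:3].T
    o=T[:3,3]; return o+d*((z-o[2])/d[:,2])[:,None]
def proj(c,P):
    K,T=c["intrinsics"],c["world_from_camera"]
    p=(np.atleast_2d(P)-T[:3,3])@T[:3,:3]
    return np.c_[K[0,0]*p[:,0]/-p[:,2]+K[0,2],K[1,1]*-p[:,1]/-p[:,2]+K[1,2]]
HUE={"red":[(0,8),(172,180)],"green":[(45,80)],"blue":[(100,125)]}
def blobs(c,col,roi,smin=120,vmin=50,amin=30):
    x0,y0,x1,y1=roi; hsv=cv2.cvtColor(np.ascontiguousarray(c["image"][y0:y1,x0:x1]),cv2.COLOR_RGB2HSV)
    m=sum(cv2.inRange(hsv,(a,smin,vmin),(b,255,255)) for a,b in HUE[col])
    cs,_=cv2.findContours(m.astype(np.uint8),cv2.RETR_EXTERNAL,cv2.CHAIN_APPROX_NONE)
    out=[(cv2.contourArea(k),k.reshape(-1,2)+[x0,y0]) for k in cs if cv2.contourArea(k)>amin]
    return sorted(out,key=lambda t:-t[0])
E
python3 - <<'E'
from h import *
R={"scene":dict(red=(225,295,280,335),green=(195,315,240,345),blue=(270,285,310,315),cr=(365,180,435,235)),
"side":dict(red=(312,198,345,224),green=(325,180,360,204),blue=(290,200,330,240),cr=(190,325,305,420))}
for n in R:
    c=np.load(f"pics/{n}0.npz")
    for col in ("red","green","blue"):
        for a,k in blobs(c,col,R[n][col],amin=15)[:2]:
            P=ray(c,k,0.016)[:,:2]; r=cv2.minAreaRect((P*1000).astype(np.float32)); print(n,col,a,k.mean(0),r)
    for a,k in blobs(c,"blue",R[n]["cr"],80,30)[:2]:
        P=ray(c,k,0.055)[:,:2]; r=cv2.minAreaRect((P*1000).astype(np.float32)); print(n,"cradle",a,r)
E
```

```text
scene red 282.0 [254.1167 315.0167] ((615.3600463867188, -39.940406799316406), (29.134815216064453, 37.4046516418457), 0.00044222554424777627)
scene green 265.0 [219.4333 330.1   ] ((615.344482421875, -100.0464859008789), (35.4257926940918, 26.34684944152832), 89.02481842041016)
scene blue 221.5 [287.6909 300.8182] ((616.01611328125, 20.250383377075195), (26.958560943603516, 35.768985748291016), 0.02601887471973896)
scene cradle 793.0 ((543.3557739257812, 307.1858825683594), (72.9329833984375, 71.51329040527344), 82.77969360351562)
side red 173.5 [327.4043 211.4894] ((615.8374633789062, -38.602962493896484), (23.777053833007812, 38.825416564941406), 1.9457234144210815)
side cradle 3098.0 ((547.0098266601562, 302.8326110839844), (75.31512451171875, 75.36394500732422), 83.6159439086914)
```

View pics/wrist0.png

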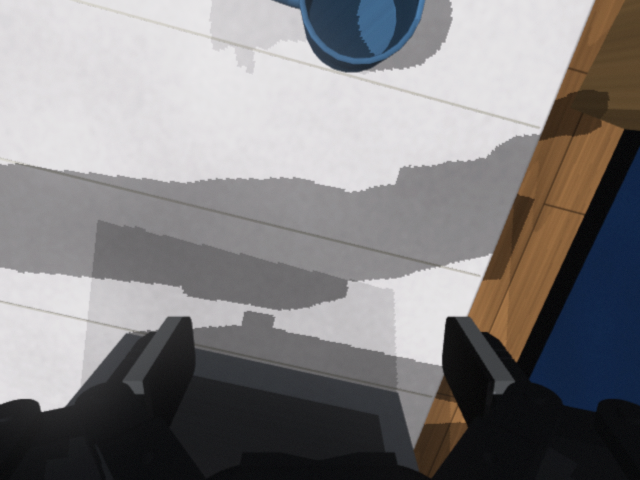

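Measured: the cards are at x≈0.6155 and y≈-0.100/-0.040/0.020 (green/red/blue), so tray yaw≈0. The cradle is at about (0.545, 0.305). The wrist view shows only the mug, the table edge and the fingers. Next I turn the jaws across the row and rise.

Request:
carry_out --plan '[{"slide":[0,0,-0.7],"angular":[0,0,-8.4],"grip":0},{"slide":[0,0,-0.7],"angular":[0,0,-8.4],"grip":0},{"slide":[0,0,-0.7],"angular":[0,0,-8.4],"grip":0},{"slide":[0,0,-0.7],"angular":[0,0,-8.4],"grip":0},{"slide":[0,0,-0.7],"angular":[0,0,-8.4],"grip":0},{"slide":[0,0,-0.7],"angular":[0,0,-8.4],"grip":0},{"slide":[0,0,-0.7],"angular":[0,0,-8.4],"grip":0},{"slide":[0,0,-0.7],"angular":[0,0,-8.4],"grip":0},{"slide":[0,0,-0.7],"angular":[0,0,-8.4],"grip":0}]' --newtons 30

```text
t: 1.05
ee_pos: [0.1612, -0.6294, 0.2581]
orientation: [[-0.005, 1.0, -0.0], [1.0, 0.005, 0.001], [0.001, -0.0, -1.0]]
wrist_force: [0.3, 1.0, 0.2]
width: 0.0854
```

Request:
carry_out --plan '[{"slide":[3.7,2.5,0],"angular":[0,0,0],"grip":0},{"slide":[3.7,2.5,0],"angular":[0,0,0],"grip":0},{"slide":[3.7,2.5,0],"angular":[0,0,0],"grip":0},{"slide":[3.7,2.5,0],"angular":[0,0,0],"grip":0},{"slide":[3.7,2.5,0],"angular":[0,0,0],"grip":0},{"slide":[3.7,2.5,0],"angular":[0,0,0],"grip":0},{"slide":[3.7,2.5,0],"angular":[0,0,0],"grip":0},{"slide":[3.7,2.5,0],"angular":[0,0,0],"grip":0}]'

```text
t: 1.85
ee_pos: [0.362, -0.3321, 0.2582]
orientation: [[0.001, 1.0, -0.0], [1.0, -0.001, -0.0], [-0.0, -0.0, -1.0]]
wrist_force: [0.7, -0.7, 1.0]
width: 0.0857
```

```bash
python3 -c "
from rig import env
o=env.observe();print(o['qpos'],o['ee_pos'],o['orientation'])"
```

```text
[ 1.49325706  0.21137025 -0.91146298  1.85135818  0.1820184   1.16556458
  0.5195474 ] [ 0.36202379 -0.33212467  0.25818493] [[ 7.47545849e-04  9.99999685e-01 -2.65048033e-04]
 [ 9.99999611e-01 -7.47669846e-04 -4.68035046e-04]
 [-4.68233068e-04 -2.64698052e-04 -9.99999855e-01]]
```

Request:
carry_out --plan '[{"slide":[3.6,2.5,0],"angular":[0,0,0],"grip":0},{"slide":[3.6,2.5,0],"angular":[0,0,0],"grip":0},{"slide":[3.6,2.5,0],"angular":[0,0,0],"grip":0},{"slide":[3.6,2.5,0],"angular":[0,0,0],"grip":0},{"slide":[3.6,2.5,0],"angular":[0,0,0],"grip":0},{"slide":[3.6,2.5,0],"angular":[0,0,0],"grip":0},{"slide":[3.6,2.5,0],"angular":[0,0,0],"grip":0},{"slide":[3.6,2.3,0],"angular":[0,0,0],"grip":0}]'

```text
t: 2.65
ee_pos: [0.5603, -0.0446, 0.2579]
orientation: [[0.001, 1.0, -0.0], [1.0, -0.001, -0.0], [-0.0, -0.0, -1.0]]
wrist_force: [0.8, -0.3, 0.2]
width: 0.085
```

```bash
python3 -c "
from rig import env
from h import *
o=env.observe();print(o['qpos'],o['ee_pos'],o['orientation'])
c=env.capture('wrist'); np.savez('pics/w1.npz',**c); cv2.imwrite('pics/w1.png',c['image'][:,:,::-1])
print(proj(c,[[.6155,-.1,.016],[.6155,-.04,.016],[.6155,.02,.016]]))"
```

```text
[ 0.7949  0.4092 -0.9881  1.6893  0.3592  1.2392 -0.2759] [ 0.5603 -0.0446  0.2579] [[ 0.0011  1.     -0.0003]
 [ 1.     -0.0011 -0.0002]
 [-0.0002 -0.0003 -1.    ]]
[[371.9817 235.4062]
 [374.2348 177.2398]
 [376.6913 113.8232]]
```

View pics/w1.png

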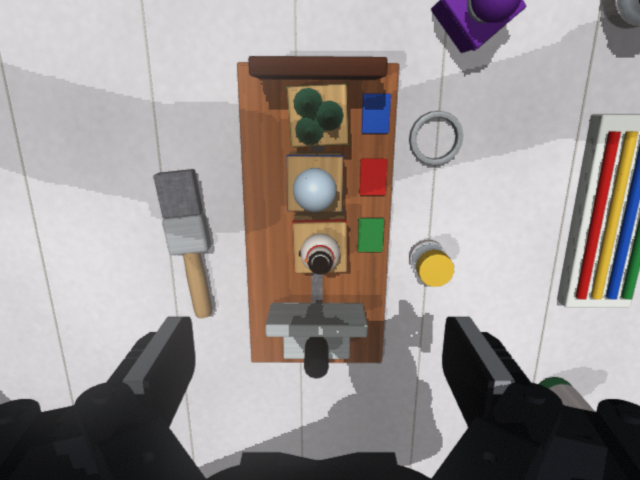

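The wrist view shows the row clearly: evergreen (317,114), orb (315,184), snowman (320,248), wall at the top, and cards at (376,113), (374,177) and (371,235), where I predicted them. Now I measure the plinth tops.

```bash
python3 -c "
from h import *
c=np.load('pics/w1.npz'); hsv=cv2.cvtColor(c['image'],cv2.COLOR_RGB2HSV)
print(hsv[90,330],hsv[160,300],hsv[230,302],hsv[200,260])
for nm,(x0,y0,x1,y1) in dict(ev=(282,78,355,147),orb=(282,152,350,215),snow=(285,222,355,276)).items():
    s=hsv[y0:y1,x0:x1]; m=cv2.inRange(s,(10,40,125),(25,170,255)); m=cv2.morphologyEx(m,cv2.MORPH_OPEN,np.ones((3,3)))
    k=cv2.findNonZero(m).reshape(-1,2)+[x0,y0]
    P=(ray(c,k,.056)[:,:2]*1000).astype(np.float32); print(nm,len(k),k.min(0),k.max(0),cv2.minAreaRect(P))
for col in HUE:
    for a,k in blobs(c,col,(356,85,396,256),amin=200)[:1]: print(col,cv2.minAreaRect((ray(c,k,.016)[:,:2]*1000).astype(np.float32)))
m=cv2.inRange(hsv,(0,80,60),(20,255,255))
"
```

```text
[ 17 113 196] [ 18 119 167] [ 18 115 189] [ 11 138 131]
ev 1692 [282  84] [354 146] ((560.2816162109375, 19.77155113220215), (50.90255355834961, 62.716896057128906), 89.9372787475586)
orb 1721 [282 152] [349 214] ((557.9185180664062, -38.82341384887695), (55.97555160522461, 61.26205062866211), 89.9415054321289)
snow 2194 [285 222] [354 275] ((561.55908203125, -100.73672485351562), (52.65959548950195, 66.03378295898438), 89.94567108154297)
red ((614.16162109375, -39.50818634033203), (36.55485916137695, 26.90980339050293), 89.93799591064453)
green ((613.86767578125, -99.7659912109375), (34.41864013671875, 25.153974533081055), 89.9417953491211)
blue ((614.4695434570312, 20.521480560302734), (34.54892349243164, 25.363929748535156), 89.50006103515625)
```

```bash
python3 -c "
from h import *
c=np.load('pics/w1.npz'); hsv=cv2.cvtColor(c['image'],cv2.COLOR_RGB2HSV)
m=cv2.inRange(hsv,(15,60,140),(22,150,255)); m=cv2.morphologyEx(m,cv2.MORPH_OPEN,np.ones((3,3)))
for nm,(x0,y0,x1,y1) in dict(ev=(282,78,355,147),orb=(282,152,350,215),snow=(285,222,355,276)).items():
    k=cv2.findNonZero(m[y0:y1,x0:x1]).reshape(-1,2)+[x0,y0]
    P=(ray(c,k,.056)[:,:2]*1000).astype(np.float32); print(nm,len(k),k.min(0),k.max(0),cv2.minAreaRect(P))
"
```

```text
ev 1163 [288  85] [346 145] ((559.9229125976562, 20.06363868713379), (48.285186767578125, 47.970516204833984), 2.8604164123535156)
orb 1193 [288 157] [341 210] ((557.1047973632812, -38.76177978515625), (47.719688415527344, 47.44450378417969), 88.70987701416016)
snow 1265 [293 223] [345 272] ((561.3911743164062, -99.4339599609375), (48.100257873535156, 48.73294448852539), 1.0219550132751465)
```

Request:
carry_out --plan '[{"slide":[3.2,0,0],"angular":[0,0,0],"grip":0},{"slide":[3.3,0,2],"angular":[0,0,0],"grip":0},{"slide":[0,0,4],"angular":[0,0,0],"grip":0},{"slide":[0,0,4],"angular":[0,0,0],"grip":0},{"slide":[0,0,3],"angular":[0,0,0],"grip":0},{"slide":[0,0,3],"angular":[0,0,0],"grip":0},{"slide":[0,0,2],"angular":[0,0,0],"grip":0},{"slide":[0,0,2],"angular":[0,0,0],"grip":0},{"slide":[0,0,1.5],"angular":[0,0,0],"grip":0},{"slide":[0,0,0.8],"angular":[0,0,0],"grip":0},{"slide":[0,0,0.4],"angular":[0,0,0],"grip":0},{"slide":[0,0,0],"angular":[0,0,0],"grip":0}]'

```text
t: 3.9
ee_pos: [0.5598, 0.0192, 0.0313]
orientation: [[0.001, 1.0, 0.0], [1.0, -0.001, 0.0], [0.0, 0.0, -1.0]]
wrist_force: [-0.8, -0.0, 0.3]
width: 0.0852
```

```bash
python3 -c "
from rig import env
from h import *
c=env.capture('scene'); np.savez('pics/s2.npz',**c)
cv2.imwrite('pics/s2.png',cv2.resize(c['image'][170:390,90:410,::-1],None,fx=2.5,fy=2.5))"
```

```text
(no output)
```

View pics/s2.png

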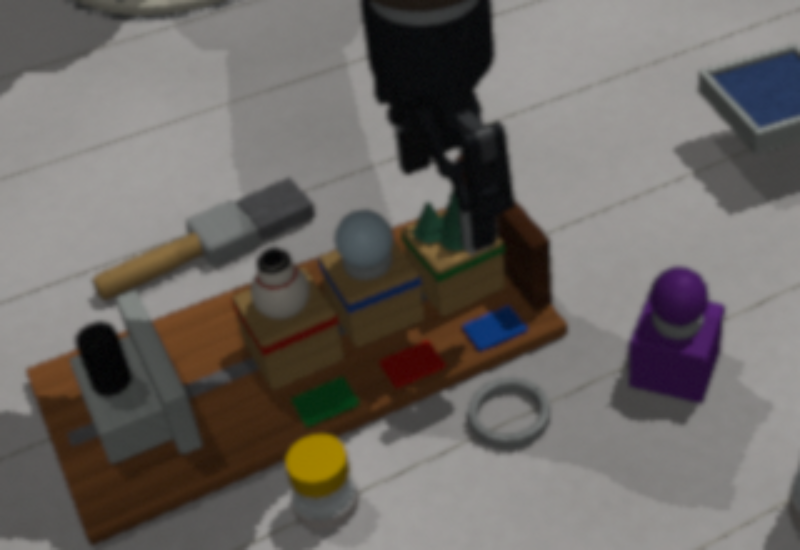

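The picture shows the fingers astride the evergreen with its row still upright. The open pads sit near the plinth top, so I go 3 mm lower and close.

Request:
carry_out --plan '[{"slide":[0.05,0,0.15],"angular":[0,0,0],"grip":0},{"slide":[0,0,0.15],"angular":[0,0,0],"grip":0},{"slide":[0,0,0],"angular":[0,0,0],"grip":0.3},{"slide":[0,0,0],"angular":[0,0,0],"grip":0.5},{"slide":[0,0,0],"angular":[0,0,0],"grip":1},{"slide":[0,0,0],"angular":[0,0,0],"grip":1},{"slide":[0,0,0],"angular":[0,0,0],"grip":1},{"slide":[0,0,0],"angular":[0,0,0],"grip":1},{"slide":[0,0,0],"angular":[0,0,0],"grip":1},{"slide":[0,0,0],"angular":[0,0,0],"grip":1}]' --newtons 35

```text
t: 4.95
ee_pos: [0.5612, 0.0187, 0.0303]
orientation: [[0.001, 1.0, 0.002], [1.0, -0.001, -0.002], [-0.002, 0.002, -1.0]]
wrist_force: [-3.5, -2.3, 16.9]
width: 0.0239
```

```bash
python3 -c "
from rig import env
from h import *
c=env.capture('scene');d=env.capture('side');print(env.observe()['wrist_force'],env.observe()['width'])
a=cv2.resize(c['image'][200:330,180:340,::-1],(400,325),interpolation=2);b=cv2.resize(d['image'][140:270,280:440,::-1],(400,325),interpolation=2)
cv2.imwrite('pics/s3.png',np.hstack([a,b]))"
```

```text
[-2.5082 -2.401  15.341 ] 0.02388268399770508
```

View pics/s3.png

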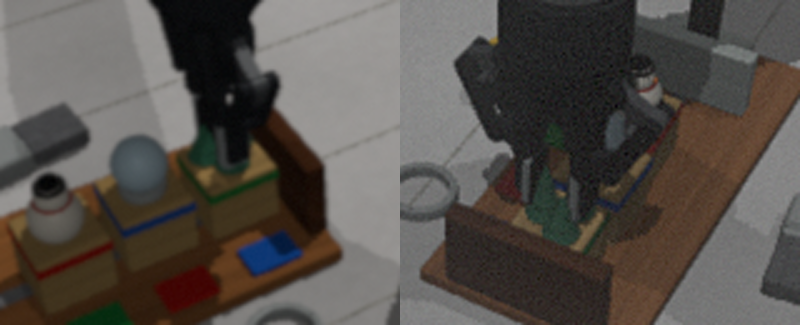

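```bash
python3 -c "
from h import *
c=np.load('pics/s2.npz')
for z in (.03,.04,.05,.056,.06,.07): print(z,ray(c,[284,269],z)[0,:2], ray(c,[274,268],z)[0,:2])
"
```

```text
0.03 [0.5592 0.0452] [0.5478 0.0318]
0.04 [0.5691 0.0406] [0.5578 0.0274]
0.05 [0.5789 0.036 ] [0.5679 0.023 ]
0.056 [0.5848 0.0332] [0.5739 0.0203]
0.06 [0.5887 0.0313] [0.5779 0.0186]
0.07 [0.5985 0.0267] [0.5879 0.0142]
```

The fingers closed on top of the plinth, gripping the trees. The ray heights put the real fingertips about 25 mm above the reported TCP (open tip z≈0.068 at a reported 0.031), so I must descend about 24 mm further. I release first, then lower.

Request:
carry_out --plan '[{"slide":[0,0,0],"angular":[0,0,0],"grip":0.6},{"slide":[0,0,0],"angular":[0,0,0],"grip":0.4},{"slide":[0,0,0],"angular":[0,0,0],"grip":0.2},{"slide":[0,0,0],"angular":[0,0,0],"grip":0},{"slide":[0,0,0],"angular":[0,0,0],"grip":0},{"slide":[0,0,0],"angular":[0,0,0],"grip":0},{"slide":[0,0,0],"angular":[0,0,0],"grip":0}]'

```text
t: 5.75
ee_pos: [0.5596, 0.0197, 0.0281]
orientation: [[0.0, 1.0, -0.0], [1.0, -0.0, 0.0], [0.0, -0.0, -1.0]]
wrist_force: [-1.3, 0.2, 0.3]
width: 0.0854
```

```bash
python3 -c "
from rig import env
from h import *
o=env.observe();print(o['wrist_force'],o['width'],o['ee_pos'])
c=env.capture('scene');d=env.capture('side')
a=cv2.resize(c['image'][200:330,180:340,::-1],(400,325),interpolation=2);b=cv2.resize(d['image'][140:270,280:440,::-1],(400,325),interpolation=2)
cv2.imwrite('pics/s4.png',np.hstack([a,b]))"
```

```text
[-1.3264  0.2303  0.2864] 0.08543395685483521 [0.5596 0.0197 0.0281]
```

View pics/s4.png

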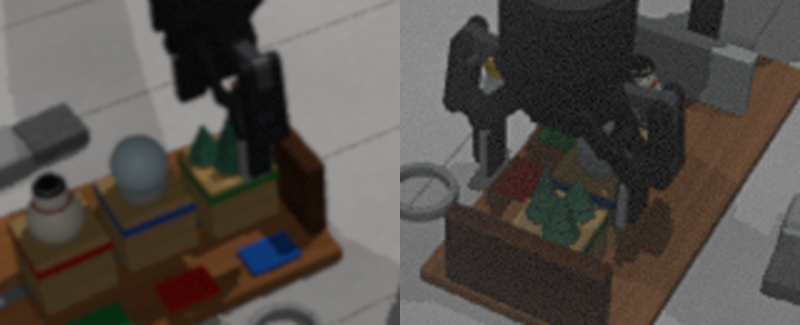

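The evergreen is still upright and in place. I lower carefully, watching the force.

Request:
carry_out --plan '[{"slide":[0,0,0.4],"angular":[0,0,0],"grip":0},{"slide":[0,0,0.4],"angular":[0,0,0],"grip":0},{"slide":[0,0,0.4],"angular":[0,0,0],"grip":0},{"slide":[0,0,0],"angular":[0,0,0],"grip":0}]'

```text
t: 6.25
ee_pos: [0.559, 0.0195, 0.0154]
orientation: [[0.001, 1.0, -0.001], [1.0, -0.001, -0.0], [-0.0, -0.001, -1.0]]
wrist_force: [-0.0, 0.4, 0.4]
width: 0.0855
```

Request:
carry_out --plan '[{"slide":[0,0,0.3],"angular":[0,0,0],"grip":0},{"slide":[0,0,0.3],"angular":[0,0,0],"grip":0},{"slide":[0,0,0.3],"angular":[0,0,0],"grip":0},{"slide":[0,0,0],"angular":[0,0,0],"grip":0}]'

```text
t: 6.65
ee_pos: [0.5593, 0.0196, 0.0067]
orientation: [[0.0, 1.0, -0.001], [1.0, -0.0, -0.0], [-0.0, -0.001, -1.0]]
wrist_force: [0.5, 0.8, -0.7]
width: 0.0854
```

```bash
python3 -c "
from rig import env
from h import *
o=env.observe();print(o['wrist_force'],o['width'],o['ee_pos'])
c=env.capture('scene');d=env.capture('side')
a=cv2.resize(c['image'][200:330,180:340,::-1],(400,325),interpolation=2);b=cv2.resize(d['image'][140:270,280:440,::-1],(400,325),interpolation=2)
cv2.imwrite('pics/s5.png',np.hstack([a,b]))"
```

```text
[ 0.464   0.7922 -0.6569] 0.08543613376629912 [0.5593 0.0196 0.0067]
```

View pics/s5.png

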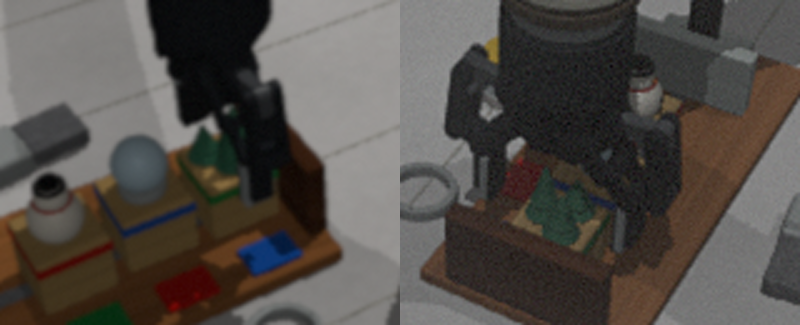

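The tips now reach past the green band. Closing.

Request:
carry_out --plan '[{"slide":[0,0,0],"angular":[0,0,0],"grip":0.2},{"slide":[0,0,0],"angular":[0,0,0],"grip":0.3},{"slide":[0,0,0],"angular":[0,0,0],"grip":0.4},{"slide":[0,0,0],"angular":[0,0,0],"grip":0.6},{"slide":[0,0,0],"angular":[0,0,0],"grip":1},{"slide":[0,0,0],"angular":[0,0,0],"grip":1},{"slide":[0,0,0],"angular":[0,0,0],"grip":1}]' --newtons 35

```text
t: 7.45
ee_pos: [0.5598, 0.0197, 0.0075]
orientation: [[0.0, 1.0, 0.0], [1.0, -0.0, -0.0], [-0.0, 0.0, -1.0]]
wrist_force: [-1.6, 0.5, 6.6]
width: 0.0489
```

Request:
carry_out --plan '[{"slide":[0,0,-0.5],"angular":[0,0,0],"grip":1},{"slide":[0,0,-1.5],"angular":[0,0,0],"grip":1},{"slide":[0,0,-2.5],"angular":[0,0,0],"grip":1},{"slide":[0,0,-2.5],"angular":[0,0,0],"grip":1},{"slide":[0,0,-2],"angular":[0,0,0],"grip":1},{"slide":[0,0,-1],"angular":[0,0,0],"grip":1},{"slide":[0,0,0],"angular":[0,0,0],"grip":1}]'

```text
t: 8.15
ee_pos: [0.5609, 0.0196, 0.109]
orientation: [[0.001, 1.0, 0.003], [1.0, -0.001, -0.0], [-0.0, 0.003, -1.0]]
wrist_force: [0.3, -0.3, -2.0]
width: 0.0486
```

Request:
carry_out --plan '[{"slide":[1,0,0],"angular":[0,0,0],"grip":1},{"slide":[2,-0.1,0],"angular":[0,0,0],"grip":1},{"slide":[3,-0.2,0],"angular":[0,0,0],"grip":1},{"slide":[3.2,-0.2,0],"angular":[0,0,0],"grip":1},{"slide":[3.2,-0.2,0],"angular":[0,0,0],"grip":1},{"slide":[3.2,-0.2,0],"angular":[0,0,0],"grip":1},{"slide":[3.2,-0.2,0],"angular":[0,0,0],"grip":1},{"slide":[3.2,-0.2,0],"angular":[0,0,0],"grip":1},{"slide":[3,-0.1,0],"angular":[0,0,0],"grip":1},{"slide":[2.5,0,0],"angular":[0,0,0],"grip":1},{"slide":[1,0,0],"angular":[0,0,0],"grip":1},{"slide":[0,0,0],"angular":[0,0,0],"grip":1}]'

```text
t: 9.35
ee_pos: [0.5441, 0.3067, 0.1062]
orientation: [[-0.003, 1.0, -0.002], [1.0, 0.003, 0.0], [0.0, -0.002, -1.0]]
wrist_force: [-0.7, 0.0, -1.8]
width: 0.0489
```

```bash
python3 -c "
from rig import env
from h import *
o=env.observe();print(o['wrist_force'],o['width'],o['ee_pos'],o['qpos'])
c=env.capture('scene');d=env.capture('side')
a=cv2.resize(c['image'][120:250,340:500,::-1],(400,325),interpolation=2);b=cv2.resize(d['image'][250:445,130:370,::-1],(400,325),interpolation=2)
cv2.imwrite('pics/s6.png',np.hstack([a,b]))"
```

```text
[-0.7338  0.0263 -1.8469] 0.04894508458335145 [0.5441 0.3067 0.1062] [ 0.0443  0.6783 -0.8551  1.6819  0.5744  1.0531 -0.9937]
```

View pics/s6.png

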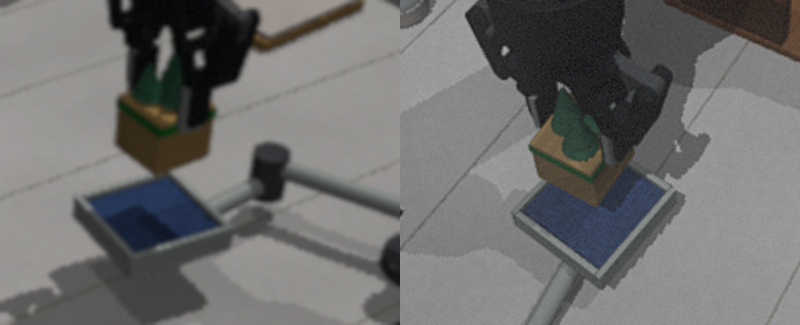

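The evergreen is held level over the pad. Lowering, with the contact to be felt.

Request:
carry_out --plan '[{"slide":[0,0,1.5],"angular":[0,0,0],"grip":1},{"slide":[0,0,1.5],"angular":[0,0,0],"grip":1},{"slide":[0,0,1],"angular":[0,0,0],"grip":1},{"slide":[0,0,0.7],"angular":[0,0,0],"grip":1},{"slide":[0,0,0.4],"angular":[0,0,0],"grip":1},{"slide":[0,0,0.2],"angular":[0,0,0],"grip":1},{"slide":[0,0,0.1],"angular":[0,0,0],"grip":1},{"slide":[0,0,0],"angular":[0,0,0],"grip":1}]'

```text
t: 10.25
ee_pos: [0.546, 0.3049, 0.0535]
orientation: [[0.0, 1.0, 0.001], [1.0, -0.0, 0.0], [0.0, 0.001, -1.0]]
wrist_force: [0.1, -0.3, -0.9]
width: 0.0487
```

Request:
carry_out --plan '[{"slide":[0,0,0.1],"angular":[0,0,0],"grip":1},{"slide":[0,0,0.1],"angular":[0,0,0],"grip":1},{"slide":[0,0,0],"angular":[0,0,0],"grip":1}]'

```text
t: 10.55
ee_pos: [0.5459, 0.3046, 0.0513]
orientation: [[0.001, 1.0, 0.0], [1.0, -0.001, -0.0], [-0.0, 0.0, -1.0]]
wrist_force: [0.4, 0.7, -1.7]
width: 0.0489
```

Request:
carry_out --plan '[{"slide":[0,0,0.1],"angular":[0,0,0],"grip":1},{"slide":[0,0,0],"angular":[0,0,0],"grip":1}]'

```text
t: 10.75
ee_pos: [0.546, 0.3047, 0.0506]
orientation: [[0.001, 1.0, 0.0], [1.0, -0.001, -0.0], [-0.0, 0.0, -1.0]]
wrist_force: [-0.7, -0.4, 1.9]
width: 0.0493
```

Request:
carry_out --plan '[{"slide":[0,0,0],"angular":[0,0,0],"grip":0.35},{"slide":[0,0,0],"angular":[0,0,0],"grip":0.2},{"slide":[0,0,0],"angular":[0,0,0],"grip":0},{"slide":[0,0,0],"angular":[0,0,0],"grip":0},{"slide":[0,0,0],"angular":[0,0,0],"grip":0},{"slide":[0,0,0],"angular":[0,0,0],"grip":0},{"slide":[0,0,-1],"angular":[0,0,0],"grip":0},{"slide":[0,0,-3],"angular":[0,0,0],"grip":0},{"slide":[0,0,-4],"angular":[0,0,0],"grip":0},{"slide":[0,0,-4],"angular":[0,0,0],"grip":0},{"slide":[-2,0,-2],"angular":[0,0,0],"grip":0}]'

```text
t: 11.85
ee_pos: [0.546, 0.2895, 0.1954]
orientation: [[-0.004, 1.0, 0.005], [1.0, 0.004, 0.006], [0.006, 0.005, -1.0]]
wrist_force: [0.2, -1.1, -0.1]
width: 0.0853
```

```bash
python3 -c "
from rig import env
from h import *
o=env.observe();print(o['wrist_force'],o['width'],o['ee_pos'])
c=env.capture('scene');d=env.capture('side')
a=cv2.resize(c['image'][120:250,340:500,::-1],(400,325),interpolation=2);b=cv2.resize(d['image'][140:460,130:440,::-1],(400,413),interpolation=2)
b=b[:325]
cv2.imwrite('pics/s7.png',np.hstack([a,b]))"
```

```text
[ 0.1809 -1.0904 -0.0989] 0.08526481999129684 [0.546  0.2895 0.1954]
```

View pics/s7.png

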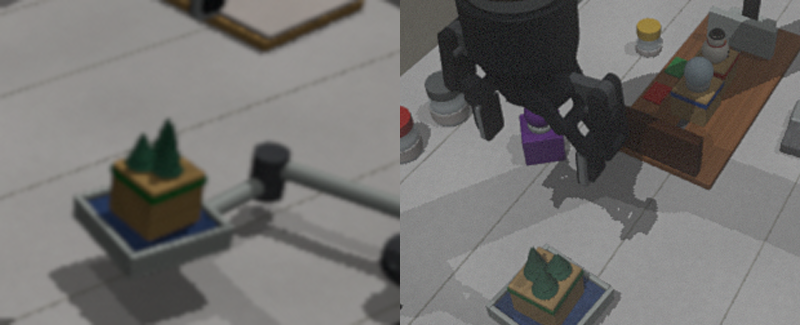

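The evergreen stands upright and centred in the cradle. Next, the orb.

Request:
carry_out --plan '[{"slide":[-3.2,0.1,0],"angular":[0,0,0],"grip":0},{"slide":[-3.2,0.1,0],"angular":[0,0,0],"grip":0},{"slide":[-3.2,0.1,0],"angular":[0,0,0],"grip":0},{"slide":[-3.2,0.1,0],"angular":[0,0,0],"grip":0},{"slide":[-3.2,0.1,0],"angular":[0,0,0],"grip":0},{"slide":[-3.2,0.1,0],"angular":[0,0,0],"grip":0},{"slide":[-3.2,0.1,0],"angular":[0,0,0],"grip":0},{"slide":[-3.2,0.1,0],"angular":[0,0,0],"grip":0},{"slide":[-3.2,0.2,0],"angular":[0,0,0],"grip":0},{"slide":[-3.2,0.1,0],"angular":[0,0,0],"grip":0},{"slide":[0,0,0],"angular":[0,0,0],"grip":0}]'

```text
t: 13.05
ee_pos: [0.5562, -0.0416, 0.189]
orientation: [[0.009, 1.0, -0.002], [1.0, -0.009, -0.002], [-0.002, -0.002, -1.0]]
wrist_force: [-0.9, 0.5, -0.1]
width: 0.0858
```

```bash
python3 -c "
from rig import env
from h import *
o=env.observe();print(o['ee_pos'])
c=env.capture('wrist'); hsv=cv2.cvtColor(c['image'],cv2.COLOR_RGB2HSV)
m=cv2.inRange(hsv,(15,60,120),(22,150,255)); m=cv2.morphologyEx(m,cv2.MORPH_OPEN,np.ones((3,3)))
for nm,p in dict(orb=(.557,-.039,.056),snow=(.561,-.0995,.056)).items():
    u,v=proj(c,p)[0].astype(int); x0,y0=u-42,v-42
    k=cv2.findNonZero(m[y0:v+42,x0:u+42])
    if k is None: print(nm,u,v);continue
    k=k.reshape(-1,2)+[x0,y0]
    P=(ray(c,k,.056)[:,:2]*1000).astype(np.float32); print(nm,u,v,len(k),k.min(0),k.max(0),cv2.minAreaRect(P))
"
```

```text
[ 0.5562 -0.0416  0.189 ]
orb 319 204 1963 [286 172] [353 236] ((557.0579223632812, -38.988304138183594), (48.822471618652344, 49.2392578125), 89.52767944335938)
snow 325 279 1904 [294 249] [357 308] ((561.687255859375, -99.20055389404297), (48.8257942199707, 49.549766540527344), 1.0924917459487915)
```

Request:
carry_out --plan '[{"slide":[0.25,0.1,3],"angular":[0,0,-0.5],"grip":0},{"slide":[0,0,4],"angular":[0,0,0],"grip":0},{"slide":[0,0,3.5],"angular":[0,0,0],"grip":0},{"slide":[0,0,3],"angular":[0,0,0],"grip":0},{"slide":[0,0,2],"angular":[0,0,0],"grip":0},{"slide":[0,0,1.5],"angular":[0,0,0],"grip":0},{"slide":[0,0,0.8],"angular":[0,0,0],"grip":0},{"slide":[0,0,0.2],"angular":[0,0,0],"grip":0},{"slide":[0,0,0],"angular":[0,0,0],"grip":0}]'

```text
t: 14.0
ee_pos: [0.5582, -0.0324, 0.0107]
orientation: [[-0.009, 1.0, 0.001], [1.0, 0.009, 0.0], [0.0, 0.001, -1.0]]
wrist_force: [0.6, 0.1, 0.8]
width: 0.0857
```

Request:
carry_out --plan '[{"slide":[-0.6,-0.1,0],"angular":[0,0,0.5],"grip":0},{"slide":[0,0,0.3],"angular":[0,0,0],"grip":0},{"slide":[0,0,0],"angular":[0,0,0],"grip":0}]'

```text
t: 14.3
ee_pos: [0.5569, -0.0397, 0.0074]
orientation: [[0.002, 1.0, 0.001], [1.0, -0.002, -0.001], [-0.001, 0.001, -1.0]]
wrist_force: [0.2, -0.9, -0.8]
width: 0.0852
```

Request:
carry_out --plan '[{"slide":[0,0,0],"angular":[0,0,0],"grip":0.2},{"slide":[0,0,0],"angular":[0,0,0],"grip":0.3},{"slide":[0,0,0],"angular":[0,0,0],"grip":0.4},{"slide":[0,0,0],"angular":[0,0,0],"grip":0.6},{"slide":[0,0,0],"angular":[0,0,0],"grip":1},{"slide":[0,0,0],"angular":[0,0,0],"grip":1},{"slide":[0,0,0],"angular":[0,0,0],"grip":1}]'

```text
t: 15.0
ee_pos: [0.557, -0.0387, 0.0075]
orientation: [[0.0, 1.0, 0.001], [1.0, -0.0, -0.0], [-0.0, 0.001, -1.0]]
wrist_force: [-0.5, -0.0, 4.9]
width: 0.0489
```

Request:
carry_out --plan '[{"slide":[0,0,-0.5],"angular":[0,0,0],"grip":1},{"slide":[0,0,-1.5],"angular":[0,0,0],"grip":1},{"slide":[0,0,-1],"angular":[0,0,0],"grip":1},{"slide":[1,0.1,0],"angular":[0,0,0],"grip":1},{"slide":[1.5,0.1,0],"angular":[0,0,0],"grip":1},{"slide":[1.5,0.1,0],"angular":[0,0,0],"grip":1},{"slide":[1.3,0,0],"angular":[0,0,0],"grip":1},{"slide":[0.5,0,0],"angular":[0,0,0],"grip":1},{"slide":[0,0,0],"angular":[0,0,0],"grip":1},{"slide":[0,0,1.5],"angular":[0,0,0],"grip":1},{"slide":[0,0,1],"angular":[0,0,0],"grip":1},{"slide":[0,0,0],"angular":[0,0,0],"grip":1}]'

```text
t: 16.2
ee_pos: [0.5577, 0.0179, 0.0097]
orientation: [[0.002, 1.0, -0.004], [1.0, -0.002, -0.001], [-0.001, -0.004, -1.0]]
wrist_force: [-0.3, -0.5, -1.9]
width: 0.0493
```

Request:
carry_out --plan '[{"slide":[0.1,0.1,0.2],"angular":[0,0,0],"grip":1},{"slide":[0,0,0.1],"angular":[0,0,0],"grip":1},{"slide":[0,0,0],"angular":[0,0,0],"grip":1}]'

```text
t: 16.5
ee_pos: [0.561, 0.0201, 0.0093]
orientation: [[0.001, 1.0, 0.0], [1.0, -0.001, 0.0], [0.0, 0.0, -1.0]]
wrist_force: [0.8, -0.3, -2.0]
width: 0.049
```

Request:
carry_out --plan '[{"slide":[0,0,0.1],"angular":[0,0,0],"grip":1},{"slide":[0,0,0.1],"angular":[0,0,0],"grip":1},{"slide":[0,0,0],"angular":[0,0,0],"grip":1}]'

```text
t: 16.8
ee_pos: [0.561, 0.02, 0.0076]
orientation: [[0.001, 1.0, 0.001], [1.0, -0.001, -0.0], [-0.0, 0.001, -1.0]]
wrist_force: [-0.1, -0.5, 1.2]
width: 0.0488
```

Contact. I release, rise and go to the snowman at (0.5615, -0.0993).

Request:
carry_out --plan '[{"slide":[0,0,0],"angular":[0,0,0],"grip":0.35},{"slide":[0,0,0],"angular":[0,0,0],"grip":0.2},{"slide":[0,0,0],"angular":[0,0,0],"grip":0},{"slide":[0,0,0],"angular":[0,0,0],"grip":0},{"slide":[0,0,0],"angular":[0,0,0],"grip":0},{"slide":[0,0,0],"angular":[0,0,0],"grip":0},{"slide":[0,0,-1],"angular":[0,0,0],"grip":0},{"slide":[0,0,-2],"angular":[0,0,0],"grip":0},{"slide":[0,0,-3],"angular":[0,0,0],"grip":0},{"slide":[0,0,-3],"angular":[0,0,0],"grip":0},{"slide":[0,0,-1],"angular":[0,0,0],"grip":0},{"slide":[0,0,0],"angular":[0,0,0],"grip":0}]'

```text
t: 18.0
ee_pos: [0.5622, 0.0202, 0.1092]
orientation: [[0.001, 1.0, 0.004], [1.0, -0.001, -0.0], [-0.0, 0.004, -1.0]]
wrist_force: [0.3, 0.1, -0.7]
width: 0.0854
```

Request:
carry_out --plan '[{"slide":[-2,0,0],"angular":[0,0,0],"grip":0},{"slide":[-3,0,0],"angular":[0,0,0],"grip":0},{"slide":[-3,0,0],"angular":[0,0,0],"grip":0},{"slide":[-2.5,0,0],"angular":[0,0,0],"grip":0},{"slide":[-1.4,0,0],"angular":[0,0,0],"grip":0},{"slide":[0,0,0],"angular":[0,0,0],"grip":0},{"slide":[0,0,0],"angular":[0,0,0],"grip":0}]'

```text
t: 18.7
ee_pos: [0.5603, -0.0975, 0.1067]
orientation: [[-0.0, 1.0, -0.001], [1.0, 0.0, 0.001], [0.001, -0.001, -1.0]]
wrist_force: [-0.6, 0.0, 0.5]
width: 0.0854
```

Request:
carry_out --plan '[{"slide":[-0.15,0.1,2],"angular":[0,0,0],"grip":0},{"slide":[0,0,3],"angular":[0,0,0],"grip":0},{"slide":[0,0,2.5],"angular":[0,0,0],"grip":0},{"slide":[0,0,1.5],"angular":[0,0,0],"grip":0},{"slide":[0,0,0.8],"angular":[0,0,0],"grip":0},{"slide":[0,0,0.2],"angular":[0,0,0],"grip":0},{"slide":[0,0,0],"angular":[0,0,0],"grip":0},{"slide":[0,0,0],"angular":[0,0,0],"grip":0}]'

```text
t: 19.5
ee_pos: [0.5627, -0.1003, 0.0083]
orientation: [[0.0, 1.0, 0.002], [1.0, -0.0, -0.0], [-0.0, 0.002, -1.0]]
wrist_force: [0.4, -0.2, 0.3]
width: 0.0853
```

Request:
carry_out --plan '[{"slide":[0,0,0.1],"angular":[0,0,0],"grip":0.2},{"slide":[0,0,0],"angular":[0,0,0],"grip":0.3},{"slide":[0,0,0],"angular":[0,0,0],"grip":0.4},{"slide":[0,0,0],"angular":[0,0,0],"grip":0.6},{"slide":[0,0,0],"angular":[0,0,0],"grip":1},{"slide":[0,0,0],"angular":[0,0,0],"grip":1},{"slide":[0,0,0],"angular":[0,0,0],"grip":1}]'

```text
t: 20.2
ee_pos: [0.5619, -0.1006, 0.0068]
orientation: [[0.001, 1.0, 0.0], [1.0, -0.001, -0.001], [-0.001, 0.0, -1.0]]
wrist_force: [-1.7, -0.3, 4.8]
width: 0.0489
```

Request:
carry_out --plan '[{"slide":[0,0,-0.5],"angular":[0,0,0],"grip":1},{"slide":[0,0,-1.5],"angular":[0,0,0],"grip":1},{"slide":[0,0,-1],"angular":[0,0,0],"grip":1},{"slide":[1,0,0],"angular":[0,0,0],"grip":1},{"slide":[1.5,-0.1,0],"angular":[0,0,0],"grip":1},{"slide":[1.5,0,0],"angular":[0,0,0],"grip":1},{"slide":[1.3,0,0],"angular":[0,0,0],"grip":1},{"slide":[0.6,0,0],"angular":[0,0,0],"grip":1},{"slide":[0,0,0],"angular":[0,0,0],"grip":1},{"slide":[0,0,1.5],"angular":[0,0,0],"grip":1},{"slide":[0,0,1.2],"angular":[0,0,0],"grip":1},{"slide":[0,0,0],"angular":[0,0,0],"grip":1}]'

```text
t: 21.4
ee_pos: [0.5596, -0.0423, 0.0071]
orientation: [[0.002, 1.0, -0.002], [1.0, -0.002, 0.0], [0.0, -0.002, -1.0]]
wrist_force: [0.1, -0.3, -1.5]
width: 0.0488
```

Request:
carry_out --plan '[{"slide":[0,0,0.1],"angular":[0,0,0],"grip":1},{"slide":[0,0,0],"angular":[0,0,0],"grip":1}]'

```text
t: 21.6
ee_pos: [0.5602, -0.0416, 0.0078]
orientation: [[0.001, 1.0, -0.001], [1.0, -0.001, 0.0], [0.0, -0.001, -1.0]]
wrist_force: [-0.4, 0.2, -2.9]
width: 0.049
```

Request:
carry_out --plan '[{"slide":[0,0,0.1],"angular":[0,0,0],"grip":1},{"slide":[0,0,0.1],"angular":[0,0,0],"grip":1},{"slide":[0,0,0],"angular":[0,0,0],"grip":1}]'

```text
t: 21.9
ee_pos: [0.5608, -0.0414, 0.0064]
orientation: [[0.001, 1.0, 0.0], [1.0, -0.001, -0.0], [-0.0, 0.0, -1.0]]
wrist_force: [-0.3, 0.5, -1.7]
width: 0.0491
```

Request:
carry_out --plan '[{"slide":[0,0,0.1],"angular":[0,0,0],"grip":1},{"slide":[0,0,0],"angular":[0,0,0],"grip":1}]'

```text
t: 22.1
ee_pos: [0.5609, -0.0415, 0.0064]
orientation: [[0.001, 1.0, 0.0], [1.0, -0.001, -0.001], [-0.001, 0.0, -1.0]]
wrist_force: [-3.3, -0.7, 8.7]
width: 0.0491
```

Contact (8.7 N). I release and rise well clear.

Request:
carry_out --plan '[{"slide":[0,0,-0.05],"angular":[0,0,0],"grip":0.35},{"slide":[0,0,0],"angular":[0,0,0],"grip":0.2},{"slide":[0,0,0],"angular":[0,0,0],"grip":0},{"slide":[0,0,0],"angular":[0,0,0],"grip":0},{"slide":[0,0,0],"angular":[0,0,0],"grip":0},{"slide":[0,0,0],"angular":[0,0,0],"grip":0},{"slide":[0,0,-1],"angular":[0,0,0],"grip":0},{"slide":[0,0,-3],"angular":[0,0,0],"grip":0},{"slide":[0,0,-4],"angular":[0,0,0],"grip":0},{"slide":[0,0,-4],"angular":[0,0,0],"grip":0},{"slide":[0,0,-3],"angular":[0,0,0],"grip":0}]'

```text
t: 23.2
ee_pos: [0.5615, -0.0409, 0.1589]
orientation: [[-0.0, 1.0, 0.002], [1.0, 0.0, -0.0], [-0.0, 0.002, -1.0]]
wrist_force: [0.8, -0.8, 0.6]
width: 0.0853
```

Request:
carry_out --plan '[{"slide":[2,0,0],"angular":[0,0,0],"grip":0},{"slide":[3.5,-0.1,0],"angular":[0,0,0],"grip":0},{"slide":[3.5,-0.2,0],"angular":[0,0,0],"grip":0},{"slide":[3.5,-0.2,0],"angular":[0,0,0],"grip":0},{"slide":[3.5,-0.2,0],"angular":[0,0,0],"grip":0},{"slide":[3.5,-0.2,0],"angular":[0,0,0],"grip":0},{"slide":[3.5,-0.2,0],"angular":[0,0,0],"grip":0},{"slide":[3.5,-0.2,0],"angular":[0,0,0],"grip":0},{"slide":[3.5,-0.2,0],"angular":[0,0,0],"grip":0},{"slide":[3.2,0,0],"angular":[0,0,0],"grip":0},{"slide":[1.3,0,0],"angular":[0,0,0],"grip":0},{"slide":[0,0,0],"angular":[0,0,0],"grip":0}]'

```text
t: 24.4
ee_pos: [0.5449, 0.3062, 0.1563]
orientation: [[-0.003, 1.0, -0.0], [1.0, 0.003, 0.001], [0.001, -0.0, -1.0]]
wrist_force: [0.5, -0.1, -1.4]
width: 0.0857
```

```bash
python3 -c "
from rig import env
from h import *
o=env.observe();print(o['ee_pos'],o['qd'])
c=env.capture('side'); cv2.imwrite('pics/s8.png',cv2.resize(c['image'][140:420,180:440,::-1],None,fx=2,fy=2))
c=env.capture('scene');cv2.imwrite('pics/s8b.png',c['image'][:,:,::-1])
"
```

```text
[0.5449 0.3062 0.1563] [ 0.0499 -0.0104  0.0336  0.0207  0.0087  0.0065  0.018 ]
```

View pics/s8b.png

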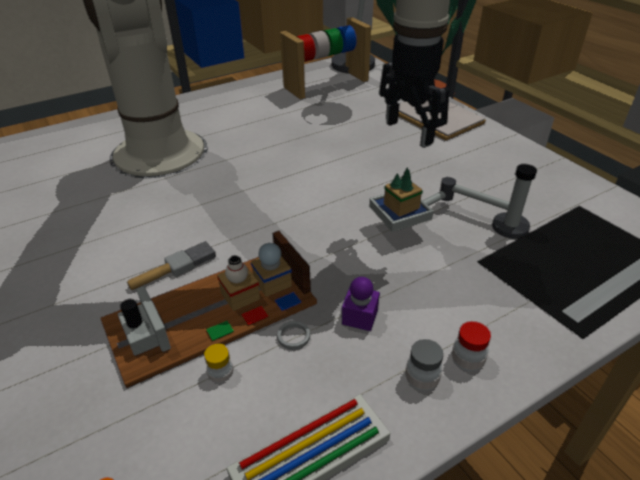

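The snowman is by red, the orb by blue, and the evergreen is upright in the cradle. I fetch it.

Request:
carry_out --plan '[{"slide":[-0.1,0,2],"angular":[0,0,0],"grip":0},{"slide":[0,0,3],"angular":[0,0,0],"grip":0},{"slide":[0,0,2.5],"angular":[0,0,0],"grip":0},{"slide":[0,0,1.5],"angular":[0,0,0],"grip":0},{"slide":[0,0,1],"angular":[0,0,0],"grip":0},{"slide":[0,0,0.3],"angular":[0,0,0],"grip":0},{"slide":[0,0,0],"angular":[0,0,0],"grip":0},{"slide":[0,0,0],"angular":[0,0,0],"grip":0}]'

```text
t: 25.3
ee_pos: [0.5466, 0.3031, 0.0538]
orientation: [[0.001, 1.0, 0.002], [1.0, -0.001, 0.001], [0.001, 0.002, -1.0]]
wrist_force: [-0.0, -0.1, -0.0]
width: 0.0852
```

Request:
carry_out --plan '[{"slide":[0.1,0,0.3],"angular":[0,0,0],"grip":0},{"slide":[0,0,0],"angular":[0,0,0],"grip":0.2},{"slide":[0,0,0],"angular":[0,0,0],"grip":0.3},{"slide":[0,0,0],"angular":[0,0,0],"grip":0.4},{"slide":[0,0,0],"angular":[0,0,0],"grip":0.6},{"slide":[0,0,0],"angular":[0,0,0],"grip":1},{"slide":[0,0,0],"angular":[0,0,0],"grip":1},{"slide":[0,0,0],"angular":[0,0,0],"grip":1}]'

```text
t: 26.1
ee_pos: [0.5461, 0.3039, 0.0501]
orientation: [[0.0, 1.0, 0.001], [1.0, -0.0, 0.0], [0.0, 0.001, -1.0]]
wrist_force: [-0.8, -0.9, 4.1]
width: 0.0488
```

Request:
carry_out --plan '[{"slide":[0,0,-0.5],"angular":[0,0,0],"grip":1},{"slide":[0,0,-1.5],"angular":[0,0,0],"grip":1},{"slide":[0,0,-2.5],"angular":[0,0,0],"grip":1},{"slide":[0,0,-3],"angular":[0,0,0],"grip":1},{"slide":[0,0,-2.5],"angular":[0,0,0],"grip":1},{"slide":[0,0,-1.5],"angular":[0,0,0],"grip":1},{"slide":[0,0,0],"angular":[0,0,0],"grip":1}]'

```text
t: 26.8
ee_pos: [0.5471, 0.3047, 0.1675]
orientation: [[0.001, 1.0, 0.004], [1.0, -0.001, 0.002], [0.002, 0.004, -1.0]]
wrist_force: [0.1, 0.9, -2.2]
width: 0.0489
```

Request:
carry_out --plan '[{"slide":[-1.5,0,0],"angular":[0,0,0],"grip":1},{"slide":[-3,0.1,0],"angular":[0,0,0],"grip":1},{"slide":[-4,0.2,0],"angular":[0,0,0],"grip":1},{"slide":[-4,0.2,0],"angular":[0,0,0],"grip":1},{"slide":[-4,0.2,0],"angular":[0,0,0],"grip":1},{"slide":[-4,0.2,0],"angular":[0,0,0],"grip":1},{"slide":[-4,0.2,0],"angular":[0,0,0],"grip":1},{"slide":[-4,0.2,0],"angular":[0,0,0],"grip":1},{"slide":[-4,0.1,0],"angular":[0,0,0],"grip":1},{"slide":[-4,0,0],"angular":[0,0,0],"grip":1},{"slide":[-2.5,0,0],"angular":[0,0,0],"grip":1},{"slide":[-1.5,0,0],"angular":[0,0,0],"grip":1}]'

```text
t: 28.0
ee_pos: [0.5583, -0.1048, 0.1631]
orientation: [[0.005, 1.0, -0.003], [1.0, -0.005, -0.0], [-0.0, -0.003, -1.0]]
wrist_force: [-0.4, 0.1, -1.3]
width: 0.0493
```

Request:
carry_out --plan '[{"slide":[0,0,0],"angular":[0,0,0],"grip":1},{"slide":[0,0,0],"angular":[0,0,0],"grip":1}]'

```text
t: 28.2
ee_pos: [0.5593, -0.0996, 0.1643]
orientation: [[-0.001, 1.0, -0.001], [1.0, 0.001, 0.002], [0.002, -0.001, -1.0]]
wrist_force: [-0.5, 0.1, -2.1]
width: 0.0488
```

```bash
python3 -c "
from rig import env
from h import *
o=env.observe();print(o['ee_pos'],o['orientation'],o['width'])
c=env.capture('wrist'); hsv=cv2.cvtColor(c['image'],cv2.COLOR_RGB2HSV)
cv2.imwrite('pics/w9.png',c['image'][:,:,::-1])
m=cv2.inRange(hsv,(15,60,120),(22,150,255)); m=cv2.morphologyEx(m,cv2.MORPH_OPEN,np.ones((3,3)))
for nm,p in dict(orb=(.561,.02,.056),snow=(.561,-.0415,.056)).items():
    u,v=proj(c,p)[0].astype(int); x0,y0=u-42,max(v-42,0)
    k=cv2.findNonZero(m[y0:v+42,x0:u+42]).reshape(-1,2)+[x0,y0]
    P=(ray(c,k,.056)[:,:2]*1000).astype(np.float32); print(nm,u,v,len(k),k.min(0),k.max(0),cv2.minAreaRect(P))
"
```

```text
[ 0.5593 -0.0996  0.1643] [[-0.0006  1.     -0.0006]
 [ 1.      0.0006  0.0015]
 [ 0.0015 -0.0006 -1.    ]] 0.0487887291246738
orb 321 27 2180 [281   0] [362  68] ((561.0546875, 15.710105895996094), (49.49825668334961, 37.86400604248047), 0.028195293620228767)
snow 320 131 2795 [282  90] [358 168] ((560.8427734375, -40.835575103759766), (49.06602478027344, 48.969478607177734), 1.1657061576843262)
```

View pics/w9.png

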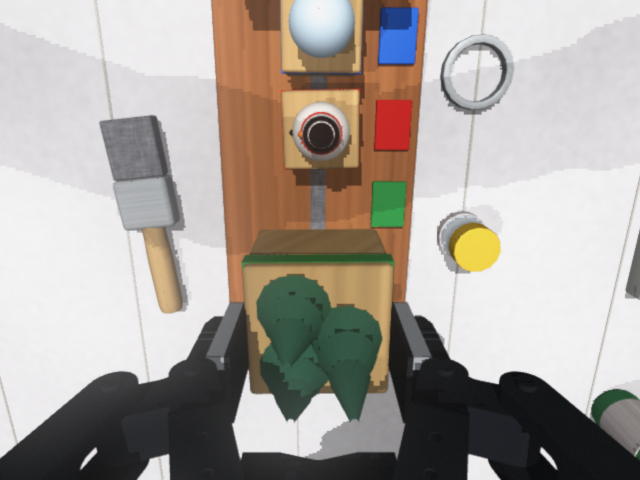

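The wrist picture shows the evergreen held square, with the snowman (y -0.041) and orb aligned ahead. I set it down at y≈-0.102.

Request:
carry_out --plan '[{"slide":[-0.2,0.1,2],"angular":[0,0,0],"grip":1},{"slide":[0,0,3.5],"angular":[0,0,0],"grip":1},{"slide":[0,0,3.5],"angular":[0,0,0],"grip":1},{"slide":[0,0,3],"angular":[0,0,0],"grip":1},{"slide":[0,0,1.5],"angular":[0,0,0],"grip":1},{"slide":[0,0,1],"angular":[0,0,0],"grip":1},{"slide":[0,0,0.5],"angular":[0,0,0],"grip":1},{"slide":[0,0,0.2],"angular":[0,0,0],"grip":1},{"slide":[0,0,0],"angular":[0,0,0],"grip":1},{"slide":[0,0,0],"angular":[0,0,0],"grip":1}]'

```text
t: 29.25
ee_pos: [0.5615, -0.1036, 0.0137]
orientation: [[0.001, 1.0, 0.002], [1.0, -0.001, -0.001], [-0.001, 0.002, -1.0]]
wrist_force: [-0.1, -0.0, -1.5]
width: 0.0491
```

Request:
carry_out --plan '[{"slide":[0.1,0,0.3],"angular":[0,0,0],"grip":1},{"slide":[0,0,0.2],"angular":[0,0,0],"grip":1},{"slide":[0,0,0.1],"angular":[0,0,0],"grip":1},{"slide":[0,0,0],"angular":[0,0,0],"grip":1}]'

```text
t: 29.65
ee_pos: [0.5607, -0.1025, 0.0071]
orientation: [[0.001, 1.0, -0.0], [1.0, -0.001, -0.0], [-0.0, -0.0, -1.0]]
wrist_force: [-1.7, 0.1, 3.0]
width: 0.0491
```

Request:
carry_out --plan '[{"slide":[0,0,0.1],"angular":[0,0,0],"grip":1},{"slide":[0,0,0],"angular":[0,0,0],"grip":1}]'

```text
t: 29.85
ee_pos: [0.5607, -0.1025, 0.007]
orientation: [[0.001, 1.0, -0.0], [1.0, -0.001, -0.001], [-0.001, -0.0, -1.0]]
wrist_force: [-5.3, 0.3, 13.2]
width: 0.049
```

Request:
carry_out --plan '[{"slide":[0,0,-0.15],"angular":[0,0,0],"grip":0.35},{"slide":[0,0,0],"angular":[0,0,0],"grip":0.2},{"slide":[0,0,0],"angular":[0,0,0],"grip":0},{"slide":[0,0,0],"angular":[0,0,0],"grip":0},{"slide":[0,0,0],"angular":[0,0,0],"grip":0},{"slide":[0,0,0],"angular":[0,0,0],"grip":0},{"slide":[0,0,-1],"angular":[0,0,0],"grip":0},{"slide":[0,0,-3],"angular":[0,0,0],"grip":0},{"slide":[0,0,-4],"angular":[0,0,0],"grip":0},{"slide":[0,0,-4],"angular":[0,0,0],"grip":0},{"slide":[0,0,-4],"angular":[0,0,0],"grip":0},{"slide":[0,0,0],"angular":[0,0,0],"grip":0}]'

```text
t: 31.05
ee_pos: [0.5649, -0.1019, 0.1737]
orientation: [[-0.0, 1.0, 0.01], [1.0, 0.0, -0.002], [-0.002, 0.01, -1.0]]
wrist_force: [0.5, -1.1, 0.6]
width: 0.0856
```

Request:
carry_out --plan '[{"slide":[-2,0,0],"angular":[0,0,0],"grip":0},{"slide":[-3,0,0],"angular":[0,0,0],"grip":0},{"slide":[-3,0,0],"angular":[0,0,0],"grip":0},{"slide":[-2.7,0,0],"angular":[0,0,0],"grip":0},{"slide":[-1,0,0],"angular":[0,0,0],"grip":0},{"slide":[0,0,0],"angular":[0,0,0],"grip":0},{"slide":[0,0,0],"angular":[0,0,0],"grip":0}]'

```text
t: 31.75
ee_pos: [0.5607, -0.2174, 0.1673]
orientation: [[-0.001, 1.0, 0.0], [1.0, 0.001, 0.001], [0.001, 0.0, -1.0]]
wrist_force: [1.9, 0.6, 0.2]
width: 0.085
```

```bash
python3 -c "
from rig import env
from h import *
o=env.observe();print(o['ee_pos'],o['width'])
c=env.capture('wrist'); hsv=cv2.cvtColor(c['image'],cv2.COLOR_RGB2HSV)
cv2.imwrite('pics/w10.png',c['image'][:,:,::-1])
m=cv2.inRange(hsv,(15,60,120),(22,150,255)); m=cv2.morphologyEx(m,cv2.MORPH_OPEN,np.ones((3,3)))
for nm,p in dict(snow=(.561,-.0415,.056),ev=(.561,-.1025,.056)).items():
    u,v=proj(c,p)[0].astype(int); x0,y0=u-45,max(v-45,0)
    k=cv2.findNonZero(m[y0:v+45,x0:u+45]).reshape(-1,2)+[x0,y0]
    P=(ray(c,k,.056)[:,:2]*1000).astype(np.float32); print(nm,u,v,len(k),k.min(0),k.max(0),cv2.minAreaRect(P))
print(proj(c,[.56,-.219,.086]))
"
```

```text
[ 0.5607 -0.2174  0.1673] 0.08498600145344479
snow 318 -80 1905 [278   0] [358  75] ((560.5487060546875, -103.82466125488281), (48.87268829345703, 42.378135681152344), 0.051828738301992416)
ev 318 36 1905 [278   0] [358  75] ((560.5487060546875, -103.82466125488281), (48.87268829345703, 42.378135681152344), 0.051828738301992416)
[[316.9776 230.8807]]
```

View pics/w10.png

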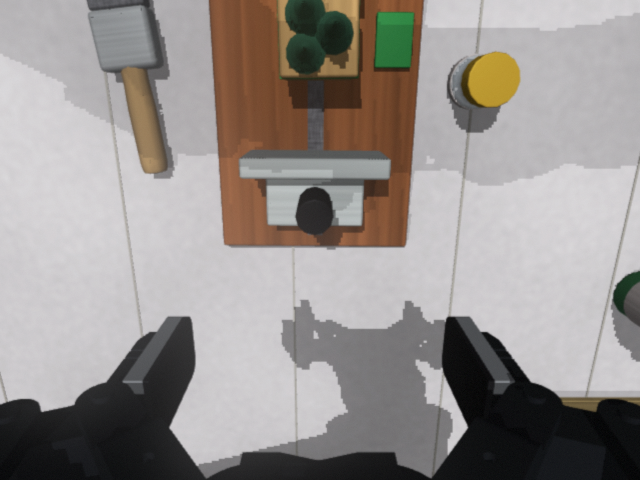

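The evergreen stands by the green card. The knob top is at about (314,218), so y≈-0.213. I descend and grip it.

Request:
carry_out --plan '[{"slide":[0.3,-0.15,2],"angular":[0,0,0],"grip":0},{"slide":[0,0,3],"angular":[0,0,0],"grip":0},{"slide":[0,0,3],"angular":[0,0,0],"grip":0},{"slide":[0,0,2.5],"angular":[0,0,0],"grip":0},{"slide":[0,0,1.5],"angular":[0,0,0],"grip":0},{"slide":[0,0,0.8],"angular":[0,0,0],"grip":0},{"slide":[0,0,0.3],"angular":[0,0,0],"grip":0},{"slide":[0,0,0],"angular":[0,0,0],"grip":0},{"slide":[0,0,0],"angular":[0,0,0],"grip":0}]'

```text
t: 32.7
ee_pos: [0.5601, -0.2165, 0.0374]
orientation: [[0.0, 1.0, 0.002], [1.0, -0.0, -0.001], [-0.001, 0.002, -1.0]]
wrist_force: [-0.2, 0.2, -0.7]
width: 0.0853
```

Request:
carry_out --plan '[{"slide":[0,0,0],"angular":[0,0,0],"grip":0.3},{"slide":[0,0,0],"angular":[0,0,0],"grip":0.5},{"slide":[0,0,0],"angular":[0,0,0],"grip":0.7},{"slide":[0,0,0],"angular":[0,0,0],"grip":1},{"slide":[0,0,0],"angular":[0,0,0],"grip":1},{"slide":[0,0,0],"angular":[0,0,0],"grip":1},{"slide":[0,0,0],"angular":[0,0,0],"grip":1}]' --newtons 30

```text
t: 33.4
ee_pos: [0.558, -0.2166, 0.0366]
orientation: [[0.001, 1.0, -0.002], [1.0, -0.001, -0.001], [-0.001, -0.002, -1.0]]
wrist_force: [-4.3, -0.5, 6.9]
width: 0.0221
```

Request:
carry_out --plan '[{"slide":[0.5,0,0],"angular":[0,0,0],"grip":1},{"slide":[1,0,0],"angular":[0,0,0],"grip":1},{"slide":[1,0,0],"angular":[0,0,0],"grip":1},{"slide":[1,0,0],"angular":[0,0,0],"grip":1},{"slide":[0.8,0,0],"angular":[0,0,0],"grip":1},{"slide":[0.5,0,0],"angular":[0,0,0],"grip":1},{"slide":[0.4,0,0],"angular":[0,0,0],"grip":1},{"slide":[0.4,0,0],"angular":[0,0,0],"grip":1},{"slide":[0.4,0,0],"angular":[0,0,0],"grip":1},{"slide":[0.4,0,0],"angular":[0,0,0],"grip":1},{"slide":[0,0,0],"angular":[0,0,0],"grip":1}]'

```text
t: 34.5
ee_pos: [0.5584, -0.1529, 0.0366]
orientation: [[0.001, 1.0, -0.001], [1.0, -0.001, -0.001], [-0.001, -0.001, -1.0]]
wrist_force: [-3.4, -1.2, 6.0]
width: 0.0226
```

Request:
carry_out --plan '[{"slide":[0.3,0,0],"angular":[0,0,0],"grip":1},{"slide":[0.3,0,0],"angular":[0,0,0],"grip":1},{"slide":[0.3,0,0],"angular":[0,0,0],"grip":1},{"slide":[0.2,0,0],"angular":[0,0,0],"grip":1},{"slide":[0.2,0,0],"angular":[0,0,0],"grip":1},{"slide":[0.2,0,0],"angular":[0,0,0],"grip":1},{"slide":[0,0,0],"angular":[0,0,0],"grip":1}]'

```text
t: 35.2
ee_pos: [0.5586, -0.1399, 0.0366]
orientation: [[0.002, 1.0, -0.001], [1.0, -0.002, -0.003], [-0.003, -0.001, -1.0]]
wrist_force: [-2.2, -4.9, 6.1]
width: 0.0223
```

Request:
carry_out --plan '[{"slide":[0.2,0,0],"angular":[0,0,0],"grip":1},{"slide":[0.2,0,0],"angular":[0,0,0],"grip":1},{"slide":[0,0,0],"angular":[0,0,0],"grip":1}]'

```text
t: 35.5
ee_pos: [0.5585, -0.14, 0.0366]
orientation: [[0.004, 1.0, -0.001], [1.0, -0.004, -0.008], [-0.008, -0.001, -1.0]]
wrist_force: [-3.2, -12.0, 4.8]
width: 0.0225
```

Request:
carry_out --plan '[{"slide":[0.2,0,0],"angular":[0,0,0],"grip":1},{"slide":[0,0,0],"angular":[0,0,0],"grip":1}]'

```text
t: 35.7
ee_pos: [0.5585, -0.1401, 0.0366]
orientation: [[0.006, 1.0, -0.001], [1.0, -0.006, -0.01], [-0.01, -0.001, -1.0]]
wrist_force: [-2.7, -15.5, 4.6]
width: 0.0223
```

The stop is blocked: force is rising with no motion. I look at the gaps.

```bash
python3 -c "
from rig import env
from h import *
c=env.capture('scene');d=env.capture('side')
np.savez('pics/sc11.npz',**c)
a=cv2.resize(c['image'][215:385,95:325,::-1],(440,325),interpolation=2);b=cv2.resize(d['image'][120:285,270:450,::-1],(355,325),interpolation=2)
cv2.imwrite('pics/s11.png',np.hstack([a,b]))"
```

```text
(no output)
```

View pics/s11.png

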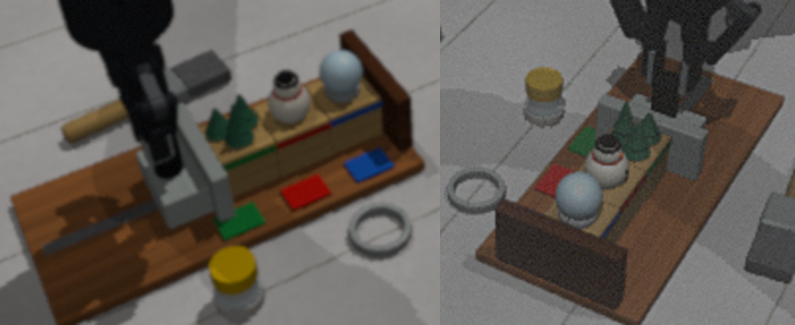

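The three plinths stand contiguous up to the wall with the stop against the evergreen. I relax the push (still slightly ahead), release and rise.

Request:
carry_out --plan '[{"slide":[-0.3,0,0],"angular":[0,0,0],"grip":1},{"slide":[-0.2,0,0],"angular":[0,0,0],"grip":1},{"slide":[0,0,0],"angular":[0,0,0],"grip":1}]'

```text
t: 36.1
ee_pos: [0.5585, -0.1399, 0.0366]
orientation: [[0.003, 1.0, -0.001], [1.0, -0.003, -0.004], [-0.004, -0.001, -1.0]]
wrist_force: [-3.1, -6.1, 6.0]
width: 0.023
```

Request:
carry_out --plan '[{"slide":[0,0,0],"angular":[0,0,0],"grip":0.6},{"slide":[0,0,0],"angular":[0,0,0],"grip":0.4},{"slide":[0,0,0],"angular":[0,0,0],"grip":0.2},{"slide":[0,0,0],"angular":[0,0,0],"grip":0},{"slide":[0,0,0],"angular":[0,0,0],"grip":0},{"slide":[0,0,0],"angular":[0,0,0],"grip":0},{"slide":[0,0,-2],"angular":[0,0,0],"grip":0},{"slide":[0,0,-3],"angular":[0,0,0],"grip":0},{"slide":[0,0,-4],"angular":[0,0,0],"grip":0},{"slide":[0,0,-4],"angular":[0,0,0],"grip":0},{"slide":[0,0,-4],"angular":[0,0,0],"grip":0},{"slide":[0,0,-4],"angular":[0,0,0],"grip":0}]'

```text
t: 37.3
ee_pos: [0.5589, -0.1361, 0.2479]
orientation: [[0.0, 1.0, 0.0], [1.0, -0.0, -0.0], [-0.0, 0.0, -1.0]]
wrist_force: [0.7, -0.0, -1.1]
width: 0.085
```

Request:
carry_out --plan '[{"slide":[2,0,0],"angular":[0,0,0],"grip":0},{"slide":[3,0,0],"angular":[0,0,0],"grip":0},{"slide":[2,0,0],"angular":[0,0,0],"grip":0},{"slide":[0,0,0],"angular":[0,0,0],"grip":0},{"slide":[0,0,0],"angular":[0,0,0],"grip":0},{"slide":[0,0,0],"angular":[0,0,0],"grip":0}]'

```text
t: 37.9
ee_pos: [0.5591, -0.0679, 0.246]
orientation: [[0.002, 1.0, -0.0], [1.0, -0.002, -0.001], [-0.001, -0.0, -1.0]]
wrist_force: [0.0, -0.4, -0.4]
width: 0.0852
```

```bash
python3 -c "
from rig import env
from h import *
o=env.observe();print(o['ee_pos'],o['wrist_force'])
c=env.capture('wrist'); np.savez('pics/w12.npz',**c); cv2.imwrite('pics/w12.png',c['image'][:,:,::-1])
print(proj(c,[[.56,.05,.072],[.56,-.1,.064],[.56,-.1,.056],[.56,-.0,.056],[.56,-.05,.056]]))
"
```

```text
[ 0.5591 -0.0679  0.246 ] [ 0.0026 -0.4255 -0.4268]
[[319.0095  43.0509]
 [319.2749 230.598 ]
 [319.2587 228.001 ]
 [319.0839 111.6204]
 [319.1749 172.2116]]
```

View pics/w12.png

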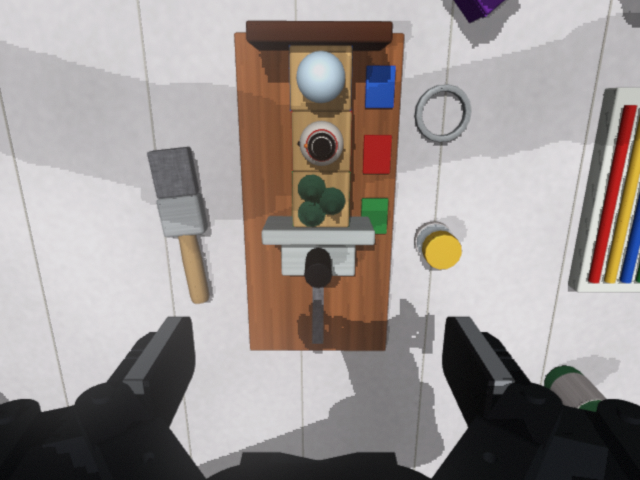

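The three plinths are contiguous. Seams are at rows 110 and 171 (predicted 111.6 and 172.2), and the stop's front top edge at row ~230 matches y = -0.100, so the joint is ≈0.085. The gripper is clear, so I hand in.

```bash
python3 -c "
from rig import env
print(env.sign_off())"
```

```text
the job is handed in; nothing more can be done
None
```

The ornaments are in their right places with the stop snug against them, and the job is handed in at about 38 s of the 112 s. No verdict was reported.

I moved the evergreen to the cradle, the orb to blue, the snowman to red and the evergreen to green. I then gripped the knob and slid the stop until the force rose to about 15 N with no further motion.

**Last checks:** in the final wrist picture all three stand upright beside their own cards. The seams and the stop face lie within 1–2 pixels of where a snug row should be, which puts the stop at about 0.085. The gripper is clear of everything.

**What went wrong or disagreed:**
- **First grasp:** it failed because the real fingertips sit about 25 mm above the reported TCP. The fingers closed on the trees, but I released them without harm and re-gripped lower.
- **Stop travel:** by the gripper reading the knob moved only about 77 mm, not the nominal 85. That does not agree with the stop's position in the picture, and I did not find out why. I relied on the picture.

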